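# Seat the brass hub in the inspection nest and clamp it

## Robot

A 6-joint arm with a two-finger parallel gripper is mounted at the origin on the work surface. World frame = base frame: x ahead of the robot, y to its left, z up, the work surface at z = 0. Lengths are in m, angles in rad, forces in N, time in s.
With the tool pointing down it reaches from about 0.4 to 0.825 m from the base axis. Payload 7 kg.
Tool frame: the origin (TCP) lies midway between the tips of the shut fingers; the grasp point (between the pads) lies 19 mm behind it; z points along the fingers, y is the line along which they close (so a half turn about z gives the same grasp; the last joint's range is limited). The gripper opens to 88 mm and grips with 3 to 60 N. Pads are 19 mm wide; open, the fingers measure 130 mm over their backs; the gripper's body (78 mm by 193 mm) begins 47 mm behind the grasp point.
Start: joints at [-0.958, 0.359, 0.012, 0, -1.224, -0.288], TCP at [0.215, -0.64, 0.227] pointing down, gripper open.
Joint ranges: [-3.07, 3.07], [-1.43, 2.12], [-1.02, 1.25], [-3.03, 1.67], [-3.05, -0], [-3.03, 3.03]. Speed limits (rad/s): [2.39, 2.39, 3.01, 3.14, 3.14, 3.14].

## Interface

Orientations are given as [roll, pitch, yaw] about the fixed x, y, z axes, in that order (R = Rz(yaw) Ry(pitch) Rx(roll)).
In Python, from rig import * gives the robot as it stands. Calls block until the motion is done:
- move_to(position, orientation): joint-space move of the TCP to a pose.
- move_l(position, vel=0.15, rotation=None, threshold=None): straight line of the TCP; rotation=None keeps the orientation; vel is the mean speed in m/s. With threshold (N) it stops when the force on the tool has changed by that much, and returns True; else False.
- move_joints(angles): joint-space move.
- gripper_to(opening, strength=None): opening from 0.0 (shut) to 1.0 (fully open); strength is the grip in N (None keeps the last); returns when the fingers have stopped.
- pause(seconds).
- solve_ik(position, orientation): joint angles nearest the present ones, or None.
- snapshot(name): name is "scene" or "side" or "wrist"; returns (picture, depth): 480x640x3 uint8, red, green, blue; 480x640 float32, m along the optical axis (not along the pixel's ray), 0 where there is no reading.
- calibration(name): a dict with "vfov" (degrees; the focal length in pixels is half the picture's height over the tangent of half this angle, whatever the lens; pixels are square), "cx", "cy" (the principal point, pixels), "dist" ([k1, k2, p1, p2, k3] as OpenCV has them; the pictures are not rectified), "R" (3x3) and "t" (3): a world point X has camera coordinates R X + t; the wrist camera has in their place "T_tool_cam" (4x4, takes a point from camera to tool coordinates, whose origin is the TCP and whose axes are the flange's). Camera axes: x right, y down, z forward; pixel columns grow to the right and rows downward; lengths in m; the calibration is good to about 2 mm. A picture is of the moment at which its call begins: read the wrist's pose just before it. calibration takes no time and is no camera call.
A pose or a line that the arm cannot do raises IKError and nothing moves.
- sign_off(): hands the job in; it is judged then, once.
Readings, each from a call of its own:
- read_clock(): time.
- read_q(): joint angles.
- read_qd(): joint speeds.
- read_joint_torque(): joint torques, N m.
- read_ee_pos(): TCP position.
- read_tool_rot(): TCP orientation.
- read_force(): force on the tool from outside, world axes, zero at the start.
- read_ft_torque(): the same for the moment, N m.
- read_opening(): opening from 0.0 (shut) to 1.0 (fully open).
- read_finger_force(): force on a finger pad.
Only numpy, scipy, OpenCV 4.12 (cv2) and the standard library are available. Lean on these libraries where they do the work, as an engineer would, in place of code of your own. Each camera call takes 0.05 s, during which the arm holds its last target. There are 200 camera calls.

## Task

Set the brass hub upright into the blue round nest of the inspection fixture, without dropping it, and press it down until you feel it sit fully home, its flange flush with the nest's rim. Only then swing the red hinged clamp down flat over the hub and let go. Leave the steel hub where it stands.

Things in the scene. Friction and masses are not known exactly. Their poses are not given: they have to be found in the camera images.
- brass_hub_center (a point): Centre (half-way up) of the loose brass-yellow flanged hub, 0.4 kg, standing upright on the table: round flange 70 mm across and 10 mm thick at the bottom, round neck 40 mm across above it, 70 mm tall in all. The point is 35 mm above its underside; z is up the hub's axis. Grip it by the neck, at any yaw.
- steel_hub_center (a point): Centre (half-way up) of the loose steel-grey hub of exactly the same shape and size as the brass one, standing upright nearby: not wanted, leave it alone.
- nest (a point): Centre of the fixture's blue ring (104 mm outside, 86 inside) at its rim, 28 mm above the table. x points level to the hinge, roughly away from the robot; z up. Inside, a white seat held by friction starts 2 to 6 mm below the rim: it bears the hub, slides down if the hub is pressed with 10 to 15 N, and stays down, stopping hard 10 mm below the rim: flange flush, hub centre 25 mm above this point.
- clamp (a joint): Angle of the red clamp arm (rad): 0 closed, level over the nest, its black pad 61 mm above the rim, 1 mm over a hub that is home; grows as it swings up; 1.57 upright, 2.0 stop; starts at 1.55 to 1.9. Hinge axis parallel to the nest's y, 90 mm along the nest's x and 74 mm above the rim. Stays where it is left; moves with 2 to 3 N at the knob.
- clamp_knob (a point): Centre of the black ball knob, 28 mm across, at the end of the clamp arm, 145 mm from the hinge axis (arm 20 mm wide, 10 thick). Open, it is on top, about 245 mm above the table; closed, 55 mm from the nest's centre, away from the hinge, 74 mm above the rim. Can be pinched from above, fingers closing along the hinge axis, and led round.
Not all that is in view belongs to the job. What is shaped like the part that bears brass_hub_center but purple is not meant. There is more than one size of the part that bears nest; the job needs the larger.

How it is judged:
By the outcome, as a careful person would: the job done as asked, in the order asked, and still so for the second after the job is handed in, with the robot touching nothing.
It also fails if it takes over 64 s, if anything falls off the work surface, if the arm or the gripper's body presses on something with over 40 N, if the wrist force passes 120 N, or if a joint passes its speed limit or range.

## Working session

There is one attempt and no reset: what is moved stays moved. The work goes in short steps, each a Python script; the robot and the scene stay as the last script left them, time stands still between calls to the robot, and variables do not carry over. Pictures are saved under pics/ and viewed, at most 10 in all, crops included, and the job is handed in when it is done.

```bash
mkdir -p pics; cat > h.py <<'E'
from rig import *
import numpy as np, cv2
from scipy.spatial.transform import Rotation as Ro
def K(c):
    f=240/np.tan(np.radians(c["vfov"])/2); return np.array([[f,0,c["cx"]],[0,f,c["cy"]],[0,0,1]])
def snap(name):
    p=np.array(read_ee_pos()); r=read_tool_rot(); im,d=snapshot(name); c=calibration(name)
    if "R" in c: R=np.array(c["R"]); t=np.array(c["t"]); Rc=R.T; o=-R.T@t
    else:
        T=np.array(c["T_tool_cam"]); Rt=Ro.from_euler('xyz',r).as_matrix()
        Rc=Rt@T[:3,:3]; o=Rt@T[:3,3]+p
    return dict(im=im,d=d,K=K(c),dist=np.array(c["dist"],float),Rc=Rc,o=o)
def rays(s,uv):
    n=cv2.undistortPoints(np.array(uv,float).reshape(-1,1,2),s["K"],s["dist"])[:,0]
    return np.c_[n,np.ones(len(n))]@s["Rc"].T
def plane(s,uv,z):
    r=rays(s,uv); return s["o"]+r*((z-s["o"][2])/r[:,2])[:,None]
def pts(s,uv):
    uv=np.array(uv); z=s["d"][uv[:,1].astype(int),uv[:,0].astype(int)]
    return s["o"]+rays(s,uv)*z[:,None]
def blobs(s,lo,hi,amin=60):
    h=cv2.cvtColor(s["im"],cv2.COLOR_RGB2HSV); m=cv2.inRange(h,np.array(lo),np.array(hi))
    n,l,st,ce=cv2.connectedComponentsWithStats(m)
    return [(st[i],l==i) for i in range(1,n) if st[i][4]>=amin]
def save(im,n): cv2.imwrite("pics/"+n,cv2.cvtColor(im,cv2.COLOR_RGB2BGR))
E
python3 - <<'E'
from h import *
a=snap("scene");b=snap("side");w=snap("wrist")
save(a["im"],"scene0.png");save(b["im"],"side0.png");save(w["im"],"wrist0.png")
for s in(a,b,w):print(s["o"].round(3),s["Rc"][:,2].round(2),s["K"][0,0].round(1),(s["d"]==0).mean())
print(read_tool_rot(),read_clock())
E
```

```text
[ 0.885 -0.21   0.798] [-0.46  0.25 -0.85] 469.5 0.004039713541666667
[0.2   0.757 0.784] [ 0.29 -0.71 -0.64] 493.1 0.0040234375
[ 0.134 -0.667  0.383] [ 0.29  0.1  -0.95] 331.5 0.004163411458333334
[ 3.14026655e+00 -1.50529328e-04 -2.81687981e+00] 0.15
```

View pics/scene0.png

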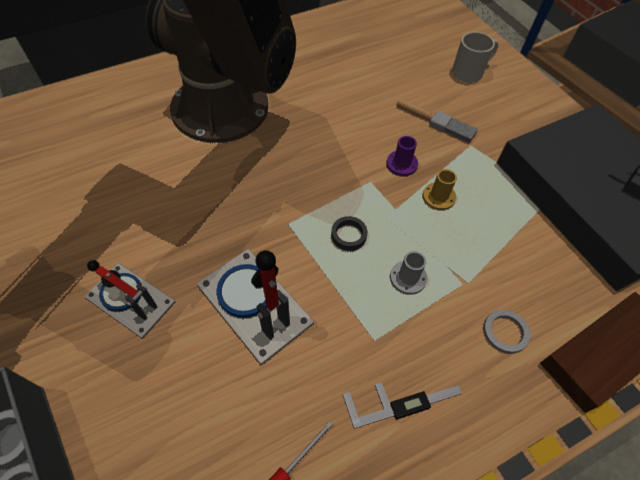

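View pics/side0.png

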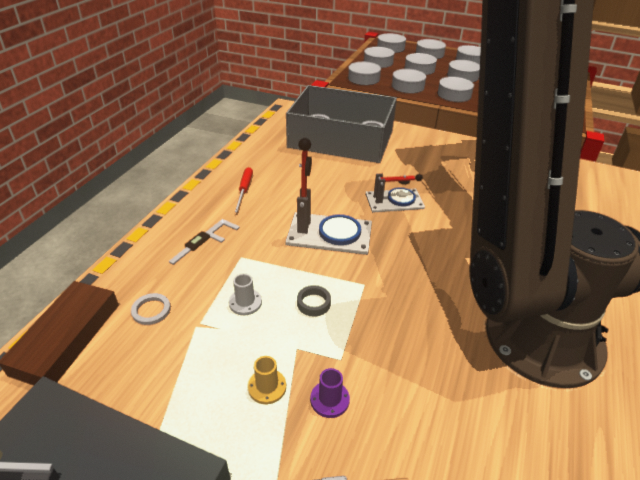

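Scene view: brass hub at (440,190), purple one at (403,155), steel at (410,270). There are two blue nests, a large one at (243,288) with its clamp open and a small one at (120,290) with its clamp closed. The side view shows the brass hub at (266,380) and the large nest at (340,229). By colour I want the yellow hub, and by size the large nest. I'll measure both and check them in a crop.

```bash
cat > m.py <<'E'
from h import *
def circ(P):
    A=np.c_[2*P[:,:2],np.ones(len(P))]; x=np.linalg.lstsq(A,(P[:,:2]**2).sum(1),rcond=None)[0]
    return x[:2],np.sqrt(x[2]+x[:2]@x[:2])
def cloud(s,m):
    v,u=np.nonzero(m&(s["d"]>0)); return pts(s,np.c_[u,v])
E
python3 - <<'E'
from m import *
for n in("scene","side"):
    s=snap(n)
    for nm,lo,hi in(("brass",(15,130,60),(30,255,255)),("blue",(100,120,30),(120,255,255)),("red",(0,170,60),(8,255,255))):
        for st,m in blobs(s,lo,hi,150):
            P=cloud(s,m); 
            if not len(P):continue
            med=np.median(P,0); 
            if abs(med[1])>.8 or med[2]<-.01 or med[2]>.3 or med[0]<.2:continue
            print(n,nm,st,med.round(3),np.percentile(P,[2,98],axis=0).round(3).tolist())
            if nm=="blue":
                # rim plane: outer ellipse fit on z-high points
                Q=P[abs(P[:,2]-np.percentile(P[:,2],90))<.004]; print("  circ",circ(Q),Q[:,2].mean())
            if nm=="brass" and len(P)>200:
                zt=np.percentile(P[:,2],98);Q=P[P[:,2]>zt-.004];print("  top",zt,circ(Q),Q.mean(0))
                Q=P[abs(P[:,2]-.01)<.003];print("  flange",circ(Q),len(Q))
s=snap("scene");a=cv2.resize(s["im"][130:310,370:490],None,fx=3.3,fy=3.3);b=cv2.resize(s["im"][230:380,80:320],None,fx=1.6,fy=1.6)
c=np.zeros((594,790,3),np.uint8);c[:a.shape[0],:a.shape[1]]=a;c[:b.shape[0],400:400+b.shape[1]]=b[:,:390];save(c,"crop.png")
E
```

```text
scene brass [423 163  34  47 741] [0.47  0.308 0.015] [[0.401, 0.287, 0.002], [0.495, 0.362, 0.073]]
  top 0.07301235337773986 (array([0.46379984, 0.31776463]), np.float64(0.017610301357597575)) [0.46451784 0.31679451 0.0716402 ]
  flange (array([0.46364529, 0.31793972]), np.float64(0.02829779508495996)) 281
scene brass [ 58 210  59  51 754] [ 0.231 -0.365  0.001] [[0.184, -0.421, -0.002], [0.273, -0.312, 0.004]]
  top 0.004052755665136816 (array([ 0.22610032, -0.36716596]), np.float64(0.039477586975827095)) [ 0.22824677 -0.36614428  0.00166024]
  flange (array([0., 0.]), np.float64(0.0)) 0
scene brass [   0  253   75   80 1435] [ 0.312 -0.479  0.001] [[0.246, -0.543, -0.002], [0.375, -0.419, 0.004]]
  top 0.003944773904413035 (array([ 0.3060455 , -0.48115391]), np.float64(0.048019740508835895)) [ 0.30969487 -0.48016119  0.00166183]
  flange (array([0., 0.]), np.float64(0.0)) 0
scene brass [  0 333  22  37 262] [ 0.413 -0.545  0.001] [[0.372, -0.56, -0.001], [0.438, -0.528, 0.004]]
  top 0.003992656863984325 (array([ 0.40790295, -0.5456351 ]), np.float64(0.02067403844933767)) [ 0.409
[... 2991 characters left out ...]
2, 0.071]]
  top 0.07060304037475622 (array([0.46427821, 0.32050242]), np.float64(0.017694463862501102)) [0.46332924 0.3217706  0.06929976]
  flange (array([0.46400818, 0.32050877]), np.float64(0.027861677440892)) 499
side brass [  0 370  32  50 759] [0.882 0.515 0.   ] [[0.86, 0.492, -0.003], [0.932, 0.555, 0.004]]
  top 0.0035729200013937443 (array([0.89129215, 0.52281286]), np.float64(0.027139063485514807)) [0.88447892 0.51785542 0.00100837]
  flange (array([0., 0.]), np.float64(0.0)) 0
side red [301 150   6  47 189] [ 0.578 -0.107  0.175] [[0.574, -0.116, 0.116], [0.583, -0.103, 0.232]]
side red [239 167  14  26 198] [ 0.81  -0.237  0.024] [[0.794, -0.287, 0.004], [0.832, -0.198, 0.029]]
```

View pics/crop.png

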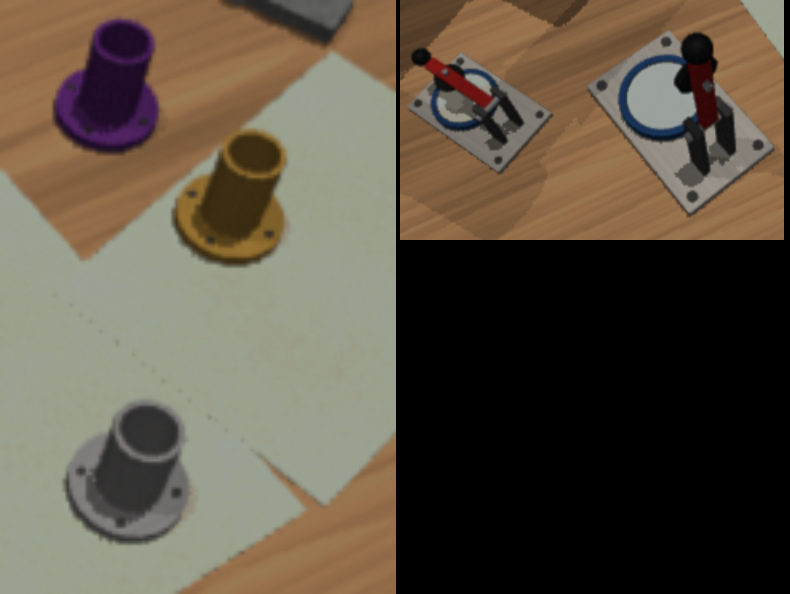

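The crop confirms it: the yellow hub stands between the purple one and the steel one, and the right-hand fixture is the larger, with its clamp upright. Next, a close look at the nest, then the hub.

```bash
python3 - <<'E'
from m import *
s=snap("scene")
for nm,lo,hi in(("purple",(130,100,30),(160,255,255)),):
    for st,m in blobs(s,lo,hi,150): print(nm,np.median(cloud(s,m),0).round(3))
print("steel",pts(s,[(414,258),(405,285)]).round(3))
Rr=[np.pi,0,-2.81]
move_to([0.43,-0.16,0.30],Rr); w=snap("wrist"); save(w["im"],"wn1.png")
move_to([0.45,-0.12,0.30],Rr); w2=snap("wrist")
for q in(w,w2):
    for st,m in blobs(q,(100,120,30),(120,255,255),150):
        P=cloud(q,m);Q=P[abs(P[:,2]-np.percentile(P[:,2],80))<.003];print(st,circ(Q),Q.mean(0))
    for st,m in blobs(q,(0,150,40),(8,255,255),80):
        P=cloud(q,m);print("red",st,np.percentile(P,[5,50,95],axis=0).round(3).tolist())
print(read_clock(),read_force())
E
```

```text
purple [0.359 0.289 0.03 ]
steel [[0.586 0.164 0.052]
 [0.611 0.138 0.011]]
[184  94  48  61 536] (array([ 0.39031208, -0.3409281 ]), np.float64(0.033909185819204046)) [ 0.38193368 -0.32665324  0.01877089]
[ 291  210   74   72 1256] (array([ 0.49168191, -0.13806502]), np.float64(0.04732559680672725)) [ 0.48866103 -0.13879885  0.02660978]
red [ 170   97   35   84 1066] [[0.371, -0.354, 0.073], [0.404, -0.333, 0.076], [0.441, -0.312, 0.077]]
red [201 387  35  16 462] [[0.791, -0.247, 0.007], [0.8, -0.226, 0.02], [0.816, -0.203, 0.024]]
[154  66  51  63 603] (array([ 0.39044004, -0.34074807]), np.float64(0.03392873258005867)) [ 0.38297186 -0.32768302  0.0187373 ]
[ 267  187   75   74 1285] (array([ 0.49171935, -0.13768897]), np.float64(0.047252164679387004)) [ 0.48882605 -0.13812818  0.02656434]
red [ 137   65   37   87 1134] [[0.371, -0.353, 0.073], [0.404, -0.332, 0.076], [0.441, -0.312, 0.077]]
red [283 310  19  21 320] [[0.573, -0.126, 0.106], [0.575, -0.118, 0.127], [0.577, -0.11, 0.145]]
red [270 369  25  21 316] [[0.572, -0.127, 0.212], [0.574, -0.118, 0.222], [0.577, -0.109, 0.229]]
2.6667 [-0.25021976  0.08726615  0.35102603]
```

View pics/wn1.png

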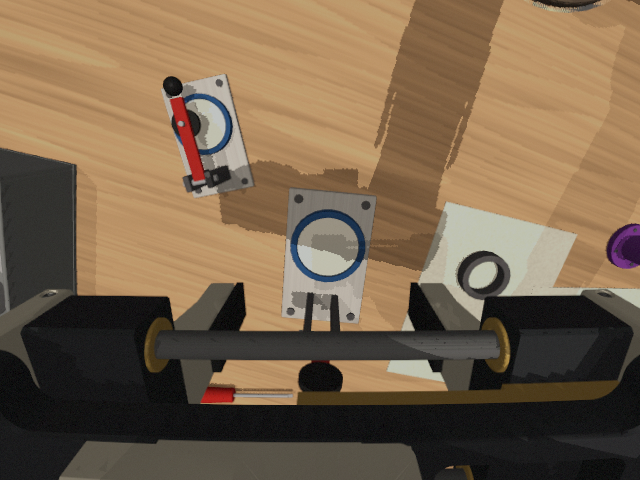

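The wrist view shows the large nest centred at (328,246), plate bolts at about (298,198), (369,205), (293,317) and (350,316), and the clamp arm with its knob at (320,378). I'll get the yaw from these, then go above the brass hub.

```bash
python3 - <<'E'
from m import *
w=snap("wrist")   # still above nest
g=cv2.cvtColor(w["im"],cv2.COLOR_RGB2HSV)
b=[(st,m) for st,m in blobs(w,(100,120,30),(120,255,255),150)][-1]
v,u=np.nonzero(b[1]);c=np.array([u.mean(),v.mean()]);print("ring px",c)
# plate long edges: cloud points of plate top around nest
ys,xs=np.mgrid[int(c[1])-110:int(c[1])+60,int(c[0])-110:int(c[0])+110];uv=np.c_[xs.ravel(),ys.ravel()]
P=pts(w,uv);sat=g[uv[:,1],uv[:,0],1]
k=(P[:,2]>.006)&(P[:,2]<.02)&(sat<60);Q=P[k];print(len(Q),np.median(Q[:,2]))
r=cv2.minAreaRect(Q[:,:2].astype(np.float32)*1000);print(r)
for st,m in blobs(w,(0,150,40),(8,255,255),80):
    P=cloud(w,m)
    if P[:,2].mean()>.1: 
        f=np.polyfit(P[:,1],P[:,0],1);print("arm face slope->yaw",-np.arctan(f[0]),P.mean(0))
Rr=[np.pi,0,-2.6]
move_to([0.464,0.319,0.20],Rr);w=snap("wrist");save(w["im"],"wb.png")
move_l([0.40,0.275,0.20]);w2=snap("wrist")
for q in(w,w2):
    for st,m in blobs(q,(15,150,30),(30,255,255),200):
        P=cloud(q,m);zt=np.percentile(P[:,2],97)
        if zt<.05:continue
        Q=P[P[:,2]>zt-.004];print(st,zt,circ(Q),Q[:,2].mean());Q=P[abs(P[:,2]-.01)<.003];print(" fl",circ(Q),len(Q))
print(read_clock())
s=snap("scene")
print(sum(m.sum() for st,m in blobs(s,(15,130,60),(30,255,255),500)))
E
```

```text
ring px [304.64184953 221.95141066]
6371 0.010481906132766894
((483.708984375, -188.66778564453125), (229.53453063964844, 214.32672119140625), 13.305723190307617)
arm face slope->yaw 0.20989951956542996 [ 0.57530975 -0.11801079  0.12617278]
arm face slope->yaw 0.20051452730397246 [ 0.57431397 -0.11839626  0.22196725]
[ 296  181   63   68 3173] 0.06925211211594628 (array([0.46238477, 0.31745182]), np.float64(0.017658124453282242)) 0.06839177097737828
 fl (array([0.45984282, 0.3162219 ]), np.float64(0.025666557992684944)) 1567
[144 317  29  56 698] 0.2864606143777631 (array([0.46378975, 0.26162526]), np.float64(0.00370294204216204)) 0.2845418740234154
 fl (array([0., 0.]), np.float64(0.0)) 0
[482 317  29  56 707] 0.2866146681787991 (array([0.41441747, 0.34394673]), np.float64(0.003551211391196185)) 0.284675553319584
 fl (array([0., 0.]), np.float64(0.0)) 0
[ 297  381  322   24 4493] 0.29534322334158525 (array([0.3964449 , 0.31444325]), np.float64(0.042804308976801486)) 0.2933475304161835
 fl (array([0., 0.]), np.float64(0.0)) 0
[ 301  248   59   73 3110] 0.0691269057325709 (array([0.4620522 , 0.31724882]), np.float64(0.017647543204312086)) 0.06820479685353537
 fl (array([0.46173585, 0.31728242]), np.float64(0.027650692669445424)) 1231
[144 317  29  56 707] 0.2865095140200735 (array([0.39968579, 0.21911478]), np.float64(0.003557882358130032)) 0.28478404109191224
 fl (array([0., 0.]), np.float64(0.0)) 0
[482 317  28  56 695] 0.28680578587963956 (array([0.35060572, 0.30058802]), np.float64(0.003507055548172665)) 0.28484765533539275
 fl (array([0., 0.]), np.float64(0.0)) 0
[ 297  380  323   25 4447] 0.29550586897657827 (array([0.34916891, 0.28158079]), np.float64(0.02829748800728338)) 0.2935343667698595
 fl (array([0., 0.]), np.float64(0.0)) 0
5.1333
2007
```

View pics/wb.png

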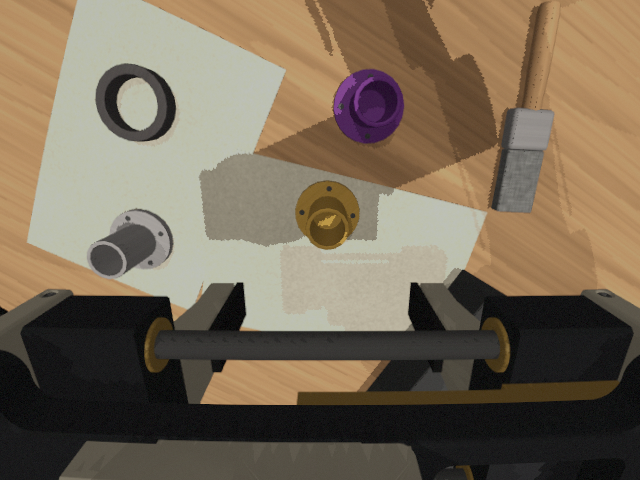

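Above the hub: brass at (327,225), clear of purple at (368,105) and steel at (130,240). Both views agree on (0.462,0.317), top 69 mm. Grasping it now.

```bash
python3 - <<'E'
from m import *
move_to([0.4625,0.3175,0.12],[np.pi,0,-2.6])
print(move_l([0.4625,0.3175,0.027],vel=.12,threshold=8))
gripper_to(0.0,strength=45)
print("open",read_opening()*88,read_finger_force(),read_ee_pos())
f0=np.array(read_force());move_l([0.4625,0.3175,0.16],vel=.15);pause(.2)
print(np.array(read_force())-f0,read_opening()*88,read_clock())
w=snap("side");save(w["im"][150:470,150:560],"lift.png")
P=np.concatenate([cloud(w,m) for st,m in blobs(w,(15,150,60),(30,255,255),150)]);P=P[(P[:,2]>.06)&(abs(P[:,0]-.46)<.08)&(abs(P[:,1]-.32)<.08)]
print(np.percentile(P,[1,50,99],axis=0).round(3) if len(P) else None)
E
```

```text
False
open 39.547435091586046 45.00005006790161 [0.462476   0.31751125 0.02696362]
[-0.77237965 -0.23251555 -3.48459219] 39.962089767039714 8.6833
None
```

View pics/lift.png

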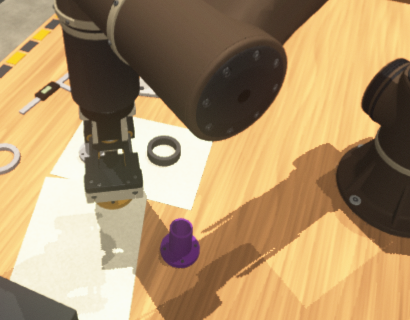

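The hub is held: +3.5 N on the wrist, opening 40 mm, and the flange shows under the fingers at about (115,203) in the crop. I'll carry it to the nest on the side away from the clamp.

```bash
python3 - <<'E'
from m import *
yaw=.22+np.pi-2*np.pi; n=np.array([.492,-.138])
move_to([0.42,-0.10,0.20],[np.pi,0,yaw])
move_l([*n,0.12],vel=.2)
move_l([*n,0.065],vel=.1)
pause(.2);f0=read_force()[2]
print("touch",move_l([*n,0.040],vel=.015,threshold=6));print(read_ee_pos(),read_force()[2]-f0,read_opening()*88)
z=read_ee_pos()[2]
while z>.036:
    z-=.001; hit=move_l([*n,z],vel=.015); f=read_force()[2]-f0; print(round(z,4),read_ee_pos()[2].round(4),round(f,1))
    if f>26: break
print(read_ee_pos(),read_opening()*88,read_clock())
s=snap("scene");save(cv2.resize(s["im"][200:380,160:360],None,fx=3,fy=3),"nest1.png")
E
```

```text
touch True
[ 0.49190021 -0.13798321  0.05049466] 4.700151560275291 39.51713487956833
0.0495 0.05 10.6
0.0485 0.0491 10.6
0.0475 0.0481 10.5
0.0465 0.0471 11.7
0.0455 0.0461 12.3
0.0445 0.0452 10.6
0.0435 0.0448 18.9
0.0425 0.0447 29.6
[ 0.49222862 -0.13803107  0.0446887 ] 39.37197559077032 14.9
```

View pics/nest1.png

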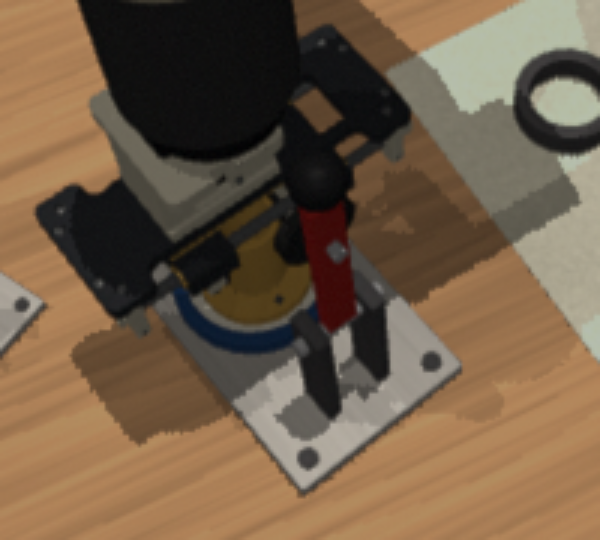

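The seat slid at 10–12 N from z 50.5 to 45 mm, then stopped hard (29.6 N), as predicted for home. The crop shows the flange inside the blue ring at about (255,290). I'll release, rise and check.

```bash
python3 - <<'E'
from m import *
yaw=.22-np.pi; n=np.array([.492,-.138]); ux=np.array([np.cos(.22),np.sin(.22)])
p=read_ee_pos(); move_l([*n,p[2]],vel=.02); gripper_to(0.8)
move_l([*n,0.13],vel=.1)
q=n-.06*ux; move_l([*q,0.29],vel=.2); w=snap("wrist"); save(w["im"],"home.png")
for st,m in blobs(w,(15,150,30),(30,255,255),200):
    P=cloud(w,m);P=P[P[:,2]<.12]
    if len(P)<200: continue
    zt=np.percentile(P[:,2],97);Q=P[P[:,2]>zt-.004];print("top",zt,circ(Q));Q=P[abs(P[:,2]-.028)<.004];print(" fl",circ(Q),np.median(Q[:,2]),len(Q))
for st,m in blobs(w,(100,120,30),(120,255,255),150):
    P=cloud(w,m);Q=P[abs(P[:,2]-np.percentile(P[:,2],80))<.003];print("ring",st,circ(Q),np.median(Q[:,2]))
for nm in("scene","side"):
    s=snap(nm)
    h=cv2.cvtColor(s["im"],cv2.COLOR_RGB2HSV);v,u=np.nonzero((h[...,2]<70)&(s["d"]>0));P=pts(s,np.c_[u,v])
    k=(np.linalg.norm(P[:,:2]-(n+.087*ux),axis=1)<.03)&(P[:,2]>.225)&(P[:,2]<.27);Q=P[k]
    if len(Q)>8:
        A=np.c_[2*Q,np.ones(len(Q))];x=np.linalg.lstsq(A,(Q**2).sum(1),rcond=None)[0];print("knob",nm,len(Q),x[:3].round(4),np.sqrt(x[3]+x[:3]@x[:3]),Q.mean(0))
print(read_clock())
E
```

```text
top 0.08701826940866761 (array([ 0.49169993, -0.13820772]), np.float64(0.017724607471786336))
 fl (array([ 0.48883869, -0.13839189]), np.float64(0.025787186643712767)) 0.026880106314157715 1009
ring [163 106  53  60 569] (array([ 0.39025059, -0.34088484]), np.float64(0.03387564650684004)) 0.018726640547001017
ring [ 289  208   76   74 1319] (array([ 0.49178323, -0.13800101]), np.float64(0.047364984168164016)) 0.02661332709636824
knob scene 372 [ 0.5769 -0.1158  0.2442] 0.0172579561458745 [ 0.58262153 -0.11783979  0.2538712 ]
knob side 125 [ 0.58   -0.1162  0.2481] 0.013741721365953388 [ 0.57692557 -0.10924224  0.25195329]
18.1
```

View pics/home.png

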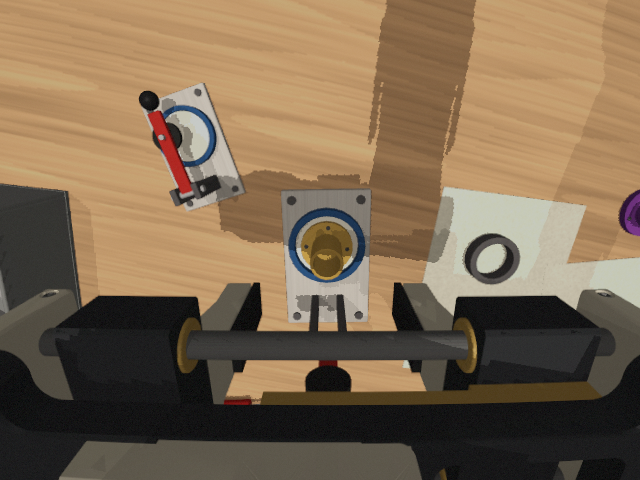

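The hub stands at (327,250) in the ring, centred within 0.3 mm, flange 26.9 mm against rim 26.6 mm, so it is flush. The clamp knob is at (328,380), which measures about (0.579,-0.117,0.246). Now for the clamp.

```bash
python3 - <<'E'
from m import *
n=np.array([.492,-.138]); ux=np.array([np.cos(.22),np.sin(.22)]); H=n+.09*ux
def K(t,dz=0): return [*(H-.145*np.cos(t)*ux),.102+.145*np.sin(t)-.019+dz]
t0=1.56
k=K(t0); move_l([*k[:2],.30],vel=.2)
print(move_l(k,vel=.1,threshold=6)); gripper_to(0,strength=20)
print("pinch",read_opening()*88,read_finger_force(),read_ee_pos())
f0=np.array(read_force())
for t in np.linspace(t0,0,14)[1:]:
    move_l(K(t),vel=.1); f=np.array(read_force())-f0; print(round(t,2),f.round(1),round(read_opening()*88,1))
    if np.linalg.norm(f)>20: print("STOP");break
else:
    print("end",move_l(K(0,-.004),vel=.02,threshold=8),read_ee_pos(),np.array(read_force())-f0)
print(read_clock())
s=snap("side");save(cv2.resize(s["im"][130:280,230:430],None,fx=3,fy=3),"cl.png")
E
```

```text
False
pinch 26.78443474381084 20.000296533107758 [ 0.57803722 -0.11746427  0.22794059]
1.44 [-1.8  1.3 -0.4] 27.1
1.32 [-2.1  2.  -1.1] 26.8
1.2 [-1.6  0.9 -2.2] 26.5
1.08 [-0.8 -0.  -3.9] 27.0
0.96 [ 0.7 -0.6 -6. ] 26.8
0.84 [ 2.6 -0.7 -6.7] 26.7
0.72 [ 3.9 -1.5 -6. ] 26.9
0.6 [ 4.3 -2.4 -6.9] 26.9
0.48 [ 5.4 -4.3 -6.5] 26.4
0.36 [ 4.6 -6.6 -4.9] 26.6
0.24 [ 4.9 -9.3 -4.9] 26.6
0.12 [  5.1 -10.7  -4.2] 26.5
0.0 [  4.9 -10.5  -4.6] 27.0
end True [ 0.43846678 -0.15055524  0.08075751] [ 1.11420834 -5.89356531  1.33058397]
25.075
```

View pics/cl.png

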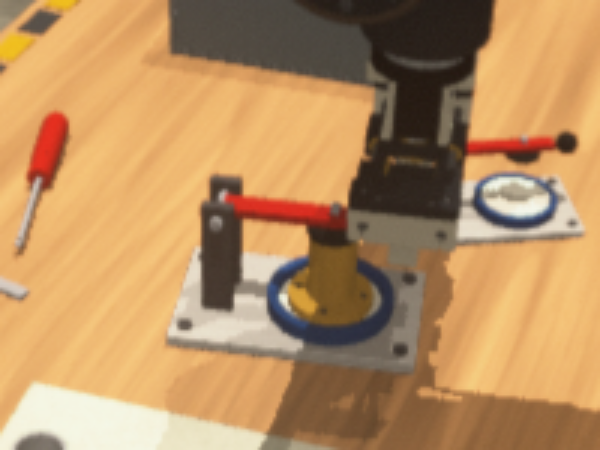

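The arm looks level over the hub, its pad just above the neck at (330,228). I'll let go, rise and measure its angle.

```bash
python3 - <<'E'
from m import *
p=read_ee_pos(); gripper_to(0.7); move_l([p[0],p[1],.30],vel=.15)
w=snap("wrist");s=snap("side");a=snap("scene")
n=np.array([.492,-.138]); ux=np.array([np.cos(.22),np.sin(.22)])
for nm,q in(("w",w),("side",s),("scene",a)):
    for st,m in blobs(q,(0,150,40),(8,255,255),60):
        P=cloud(q,m)
        x=(P[:,:2]-n)@ux; k=(np.linalg.norm(P[:,:2]-n,axis=1)<.1)&(P[:,2]>.105)&(P[:,2]<.13)
        if k.sum()>40: f=np.polyfit(x[k],P[k,2],1);print(nm,k.sum(),"theta~",-np.arctan(f[0]),"z@hinge,knob",np.polyval(f,[.09,-.04]).round(4))
    for st,m in blobs(q,(15,150,30),(30,255,255),100):
        P=cloud(q,m);P=P[(np.linalg.norm(P[:,:2]-n,axis=1)<.06)]
        if len(P)>50:
            Q=P[abs(P[:,2]-.028)<.004];print(" hub flange",np.median(Q[:,2]),circ(Q))
print(read_clock());save(w["im"],"fin.png")
E
```

```text
w 1270 theta~ 0.0004219913406615328 z@hinge,knob [0.1059 0.1059]
 hub flange 0.026700486699973547 (array([ 0.49222612, -0.13784833]), np.float64(0.027884528245767048))
side 243 theta~ -0.0018926391593470583 z@hinge,knob [0.1078 0.1075]
 hub flange 0.02836600840382736 (array([ 0.49353364, -0.13455675]), np.float64(0.02782836723341607))
scene 770 theta~ -0.0020737034042054114 z@hinge,knob [0.1083 0.1081]
 hub flange nan (array([0., 0.]), np.float64(0.0))
 hub flange 0.029023436943358127 (array([ 0.49636342, -0.14082373]), np.float64(0.024728809461289268))
27.6667
  return _methods._mean(a, axis=axis, dtype=dtype,
  ret = ret.dtype.type(ret / rcount)
```

View pics/fin.png

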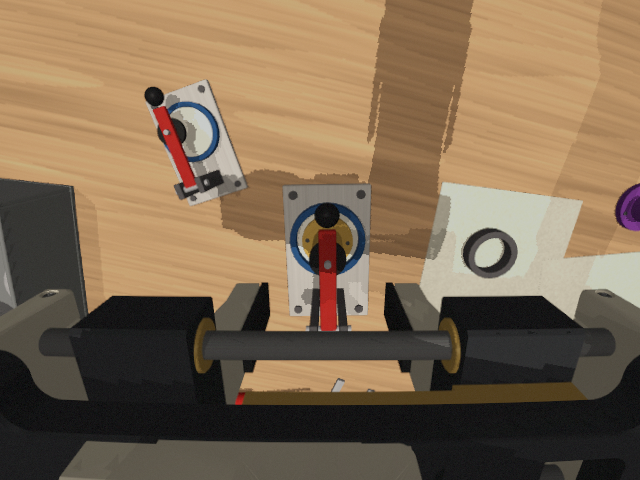

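The clamp is level (|θ| ≤ 0.002) with its knob at (327,214) over the seated hub, and the gripper is clear. Handing in.

```bash
python3 -c "
from rig import *
print(sign_off())"
```

```text
the job is handed in; nothing more can be done
None
```

The brass hub is fully home in the larger blue nest with its flange flush, the red clamp is level over it and released, the steel hub was not touched, and the job was handed in at about 28 s.

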